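Change grip on an angled rest and fit a lamp cartridge

ROBOT

A 7-joint arm with a two-finger parallel gripper is mounted at the origin on a cart in front of the work surface, level with it; the furniture and walls round the work are solid. World frame = base frame: x ahead of the robot, y to its left, z up, the work surface at z = 0. Lengths are in m, angles in rad, forces in N, time in s.
With the tool pointing down it reaches from about 0.35 to 0.9 m from the base axis. Payload 19.9 kg.
Tool frame: the origin (TCP) lies at the very end of the fingers, on their centre line; the grasp point (between the pads) lies 19 mm behind it; z points along the fingers, y is the line along which they close (so a half turn about z gives the same grasp; the last joint's range is limited). The gripper opens to 94 mm and grips with 3 to 60 N. Pads are 16 mm wide; open, the fingers measure 119 mm over their backs; the gripper's body (75 mm by 177 mm) begins 78 mm behind the grasp point.
Start: joints at [1.242, 0.417, -0.01, 1.614, 0.005, 1.111, -0.053], TCP at [0.177, -0.599, 0.205] pointing down, gripper open.
Joint ranges: [-2.81, 2.81], [-0.39, 2.02], [-1.27, 1.25], [0.06, 2.57], [-1.19, 4.33], [0.19, 2], [-2.82, 2.82]. Speed limits (rad/s): [1.89, 1.89, 2.39, 2.39, 3.01, 3.01, 3.01].

INTERFACE

Orientations are given as [roll, pitch, yaw] about the fixed x, y, z axes, in that order (R = Rz(yaw) Ry(pitch) Rx(roll)).
In Python, from bench import status, eyes, job, nets gives the robot as it stands.
- The arm moves only by the tool play_rows, never from a script. Its argument "series" is a list of rows, each a list of 7 numbers: the gripper command: -1 is shut, 1 is fully open, values between are in proportion, then the shift along the world's x, y, z in m, then the turn, a rotation vector about the world's x, y, z in degrees. A call has 1 to 20 rows; each row shifts and turns the commanded pose from where the row before left it; what a row does not reach is not made up. A row lasts 1/10 s, in which the tool goes at most 50 mm and 8.59 degrees, less where a joint would pass 70% of its speed; a pose out of reach is approached as far as the arm can. A call is refused whole if a number of a shift passes 0.05 or a number of a turn 8.59, either way. A call with a gripper value outside its range is refused whole. The fingers move at their own pace and stop on an object; "grip_force" is the grip in N (left out, the last holds). Time passes only in rows, so rows that do not move let the fingers close. It gives the time, the measured TCP pose, the force, the opening and the grip force at its end, in the units of the state.
- status.get_state(): the state, without advancing time (a new reading comes with each control period).
- eyes.capture(name): name is "scene" or "side" or "wrist"; returns a dict with "color" (480x640x3 uint8, red, green, blue), "z_map" (480x640 float32, m along the optical axis (not along the pixel's ray), 0 where there is no reading), "fovy" (degrees; the focal length in pixels is half the picture's height over the tangent of half this angle, whatever the lens; pixels are square), "cx", "cy" (the principal point, pixels), "R" (3x3) and "t" (3): a world point X has camera coordinates R X + t. Camera axes: x right, y down, z forward; pixel columns grow to the right and rows downward; lengths in m; the calibration is good to about 2 mm. A picture is of the moment at which its call begins.
- job.hand_in(): hands the job in; it is judged then, once.
Trained networks look in a picture, given as the dict that the camera call returned (one of the last four; its "shot" number tells which), for a name from the list of things; names that differ only in an ending like _2 or _b are one class to them, and where a whole thing is asked for, a point or a joint stands for the part that bears it (a point fixed in the world has none). Each returns a list of dicts, best first, with "conf" (0 to 1); they miss things now and then, are a little off and sometimes report something else, mostly with a low value. They report only what shows in the picture. A call takes as long as a camera call. They do not tell look-alikes from the thing itself.
- nets.spot_in(picture, thing): "pixel" ([column, row] in pixels, amid what is visible of it).
- nets.trace(picture, thing): "pixels" (480x640 bool, what is visible of it) and "pixel" ([column, row] in pixels, amid what is visible of it).
- nets.tip_of(picture, thing): "pixel" ([column, row] in pixels: a listed point, or the origin of a listed thing).
The state is a dict: "clock": time; "q": joint angles; "joint_velocities": joint speeds; "joint_torque": joint torques, N m; "eef_pos": TCP position; "tcp_rot": TCP orientation; "wrist_force": force on the tool from outside, world axes, zero at the start; "wrist_torque": the same for the moment, N m; "finger_gap": finger opening in m; "grip_force": force on a finger pad.
Only numpy, scipy, OpenCV 4.12 (cv2) and the standard library are available. Lean on these libraries where they do the work, as an engineer would, in place of code of your own. Each camera call takes 0.05 s, during which the arm holds its last target. There are 200 camera calls.

TASK

Fit the long-necked lamp cartridge in the lamp mount. Draw it out of the storage rack by its neck, park it gently on the angled rest with its base on the toe and let go; then take it afresh round its thick body and lay it gently in the mount's level groove with its base towards the fixed contact plate, let go, and push the slide fully up so that the cartridge is held against the contact plate. Leave the capped plug in the rack and the other things on the bench where they are, and do not drop the cartridge.

Things in the scene. Friction and masses are not known exactly. Their poses are not given: they have to be found in the camera images.
- lamp_mid (a point): Lamp cartridge, about 150 g, a round aluminium part 120 mm long: thick body of 34 mm diameter for the first 80 mm from its flat base (three dark fins near the body's top), then a dark neck of 18 mm diameter and 40 mm length. This point is the centre of its axis, 60 mm from the base; z runs along the axis from base to neck end. It starts upright in one of the rack's two sockets, its base 6 mm above the bench.
- lamp_tip (a point): Centre of the end face of the cartridge's neck, 60 mm from lamp_mid along z; same axes.
- lamp: The same cartridge; origin at the centre of the base, z along the axis towards the neck.
- plug_mid (a point): Grey blanking plug in the other socket, to be left there: 34 mm body with a wide flat cap of 46 mm diameter, no neck, 73 mm high in all. Its top stands 79 mm above the bench. Point at its middle.
- rack: White fixed storage rack, 70 x 160 mm and 64 mm high, origin under its centre. Two round sockets 37 mm wide and 58 mm deep lie at y = +40 and -40 mm of the rack's own frame, on its middle line; the cartridge and the plug stand in them, either way round. Most of the cartridge's body is inside: 22 mm of the body and the whole neck stand proud of the rack's top.
- rest_groove (a point): Where the centre of the cartridge's base lies when it is parked on the angled rest, 60 mm above the bench. z runs up the groove at 45 degrees along the parked cartridge's axis, base to neck, which leans to the right and somewhat towards the robot; x points squarely out of the groove, up at 45 degrees, away from the lean.
- mount_groove (a point): Where the centre of the cartridge's base lies when it is seated in the mount against the contact plate, 70 mm above the bench. z is level, along the seated cartridge's axis from the contact plate towards the slide; x points up.
- mount: Lamp mount, fixed: base plate 235 x 60 x 10 mm; level V groove 70 mm long, 28 mm wide, 13 mm or more below the cartridge's axis; contact plate (44 mm wide, top at 92 mm, brass disc) at the left end as the robot sees it (turned a little away), slide at the right and nearer end. Origin on the bench, 80 mm from mount_groove towards the slide; x level towards the contact plate, z up.
- slide (a joint): Slide of the lamp mount, m: 0 fully back, 0.038 its forward end without a cartridge. It moves level towards the contact plate and stays where it is left (friction 3 N). At value q its flat front face is 0.150 - q from the contact plate, so with the 120 mm cartridge seated it stops at 0.030. It starts at 0 to 0.012.
- slide_top (a point): Centre of the top of the slide's upright plate, 116 mm above the bench. The plate is 12 mm thick along the travel, 26 mm wide and upright down to 27 mm; it can be pushed from behind (the side away from the contact plate) or gripped across its thickness. Same axes as mount.
- rest: Angled rest, fixed: 45 degree V groove, 66 mm long, 28 mm wide, never nearer than 13 mm to the cartridge's axis, so fingers pass either side of the body and the neck overhangs freely. Toe plate across its lower end: 28 mm wide, standing 6.5 mm above that axis. Foot 110 x 80 x 8 mm. Origin under the foot's centre; x level, from neck end to toe; z up.
- filter_cube: Bystander: black filter cube, 34 mm; origin under its centre.
- petri: Bystander: petri dish, 60 mm across, 15 mm high; origin under its centre.
- counter: Bystander: round hand tally counter, 50 x 45 x 25 mm; origin under its centre.
Not all that is in view belongs to the job. What is shaped like the lamp but blue or purple is not meant.

How it is judged:
By the outcome, as a careful person would: the job done as asked, in the order asked, and still so for the second after the job is handed in, with the robot touching nothing.
It also fails if it takes over 72 s, if anything falls off the work surface, if the arm or the gripper's body presses on something with over 40 N, if the wrist force passes 120 N, or if a joint passes its speed limit or range.

## Working session

There is one attempt and no reset: what is moved stays moved. The work goes in short steps, Python scripts to look and compute and a tool call to move; the robot and the scene stay as the last step left them, time stands still between calls to the robot, and variables do not carry over. Pictures are saved under pics/ and viewed, at most 10 in all, crops included, and the job is handed in when it is done.

Besides the shell and the picture viewer there is one more tool, called by a JSON object that holds its "name" and its "arguments", one argument or row to a line. play_rows: Moves the arm, as the interface text tells. Its arguments: {"type":"object","properties":{"series":{"type":"array"},"grip_force":{"type":"number"}},"required":["series"]}

```bash
mkdir -p pics; ls; cat > h.py <<'E'
import numpy as np, cv2
from bench import status, eyes, job, nets
from scipy.spatial.transform import Rotation as Ro
def f(p): return 240/np.tan(np.radians(p["fovy"])/2)
def world(p,c,r,z=None,h=None):
    "pixel -> world, depth z, or on plane height h"
    d=np.array([(c-p["cx"])/f(p),(r-p["cy"])/f(p),1.0]); R=np.array(p["R"]);t=np.array(p["t"])
    o=-R.T@t; v=R.T@d
    if h is not None: return o+v*(h-o[2])/v[2]
    return o+v*z
def pix(p,X):
    X=np.array(p["R"])@np.array(X)+np.array(p["t"]); return np.array([p["cx"]+f(p)*X[0]/X[2],p["cy"]+f(p)*X[1]/X[2]])
def cloud(p,m=None):
    z=p["z_map"]; ok=z>0
    if m is not None: ok&=m
    r,c=np.nonzero(ok); zz=z[r,c]
    P=np.stack([(c-p["cx"])/f(p)*zz,(r-p["cy"])/f(p)*zz,zz],1)
    return (P-np.array(p["t"]))@np.array(p["R"])
def save(p,n): cv2.imwrite("pics/"+n+".png",cv2.cvtColor(p["color"],cv2.COLOR_RGB2BGR))
E
python3 - <<'E'
from h import *
np.set_printoptions(precision=4,suppress=True)
print(status.get_state())
T=["lamp_mid","lamp_tip","plug_mid","rack","rest_groove","mount_groove","mount","slide_top","rest","filter_cube","petri","counter"]
for n in ["scene","side"]:
    p=eyes.capture(n); save(p,n+"0"); print(n,-np.array(p["R"]).T@np.array(p["t"]))
    H=dict(lamp_mid=.066,lamp_tip=.126,plug_mid=.0425,rest_groove=.06,mount_groove=.07,slide_top=.116)
    for t in T:
        for d in nets.tip_of(p,t)[:3]:
            print(t,round(d["conf"],2),np.array(d["pixel"]),world(p,*d["pixel"],h=H.get(t,0)))
E
```

```text
pics
{'clock': 0.0, 'q': array([ 1.2425,  0.418 , -0.0103,  1.6141,  0.0047,  1.1107, -0.053 ]), 'joint_velocities': array([ 0.001 ,  0.0013,  0.0007,  0.0003, -0.0002,  0.0028, -0.0005]), 'joint_torque': array([  0.0006, -85.125 ,   0.6395, -42.5999,  -0.0488,   0.0186,
         0.0002]), 'eef_pos': array([ 0.1767, -0.5991,  0.2048]), 'tcp_rot': array([-3.1404,  0.0001,  0.2868]), 'wrist_force': array([-0.422 ,  0.4665, -0.5398]), 'wrist_torque': array([ 0.0068,  0.0229, -0.0042]), 'grip_force': 0.0, 'finger_gap': 0.09387217755416608}
scene [-0.0778  1.0512  1.4199]
lamp_mid 0.82 [371.5 154.1] [ 0.688  -0.5129  0.066 ]
lamp_mid 0.73 [351.9 177.3] [ 0.6838 -0.3647  0.066 ]
lamp_mid 0.51 [391.2 162. ] [ 0.6075 -0.5102  0.066 ]
lamp_tip 0.77 [375.  137.3] [ 0.6893 -0.5342  0.126 ]
lamp_tip 0.7 [353.4 160.2] [ 0.6902 -0.382   0.126 ]
lamp_tip 0.68 [395. 147.] [ 0.6039 -0.5217  0.126 ]
plug_mid 0.58 [378.  193.8] [ 0.5789 -0.361   0.0425]
rack 0.62 [374.9 201. ] [ 0.5906 -0.366   0.    ]
rest_groove 0.95 [321.8 254.6] [ 0.5849 -0.01    0.06  ]
mount_groove 0.94 [245.4 343.7] [0.5832 0.37
[... 651 characters left out ...]
3 -0.3924  0.066 ]
lamp_tip 0.9 [386.1 332.2] [ 0.6054 -0.4154  0.126 ]
lamp_tip 0.87 [416.9 307.4] [ 0.6944 -0.3727  0.126 ]
lamp_tip 0.84 [443.8 359.2] [ 0.6871 -0.5101  0.126 ]
plug_mid 0.84 [355.1 331.4] [ 0.5733 -0.3331  0.0425]
rack 0.91 [364.7 356.5] [ 0.5831 -0.3747  0.    ]
rest_groove 0.62 [316.3 233.4] [ 0.584 -0.007  0.06 ]
mount_groove 0.92 [280.9 154.2] [0.5873 0.3781 0.07  ]
mount 0.92 [280.9 192. ] [0.5585 0.2775 0.    ]
slide_top 0.68 [282.3 170.1] [0.5537 0.2254 0.116 ]
rest 0.79 [315.  256.3] [ 0.5735 -0.0298  0.    ]
filter_cube 0.73 [342.5 208.1] [0.7139 0.1463 0.    ]
petri 0.84 [272.7 325.7] [ 0.4074 -0.2286  0.    ]
counter 0.58 [257.8 254.1] [ 0.4284  0.0236 -0.    ]
```

View pics/scene0.png

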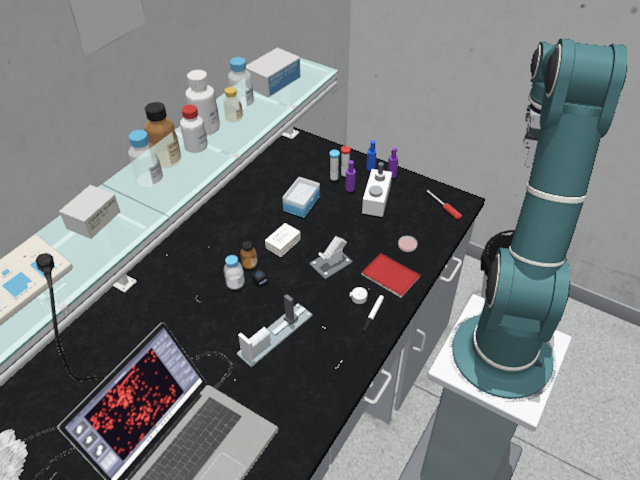

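View pics/side0.png

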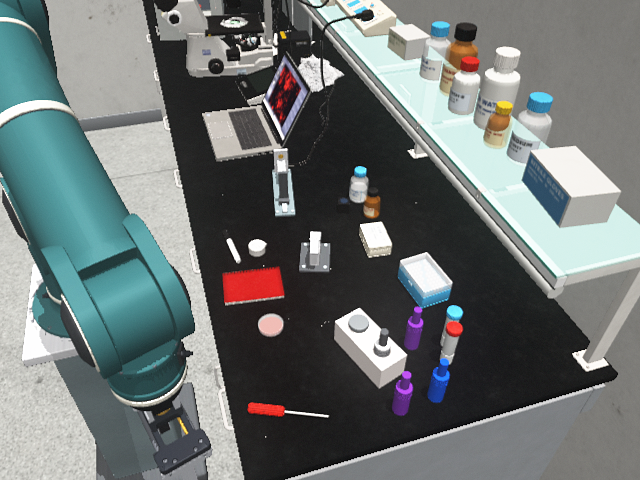

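Scene: the rack is at (377,190) in the scene view and (370,345) in the side view. The lamp, with its dark neck, stands in the socket at side pixel (383,340), and the capped plug is at (358,322). The purple and blue bottles are decoys. The rest is at side (315,250) and the mount at (283,185). Next I'll refine these with depth.

```bash
python3 - <<'E'
from h import *
np.set_printoptions(precision=4,suppress=True)
P={}
for n in ["scene","side"]:
    p=eyes.capture(n); print(n,"f",f(p)); C=cloud(p); P[n]=C
    def box(c,r,z0,z1): 
        return C[(np.hypot(C[:,0]-c[0],C[:,1]-c[1])<r)&(C[:,2]>z0)&(C[:,2]<z1)]
    def rect(Q,name):
        if len(Q)<4: print(name,len(Q));return
        (c,s,a)=cv2.minAreaRect(Q[:,:2].astype(np.float32)); print(name,len(Q),"rect",np.array(c),np.array(s),a,"z",np.median(Q[:,2]))
    rect(box((.585,-.37),.11,.058,.069),"rack top")
    Q=box((.605,-.412),.03,.09,.135); rect(Q,"neck"); rect(Q[Q[:,2]>.121],"necktop")
    rect(box((.575,-.34),.035,.074,.085),"plugtop")
    rect(box((.57,-.03),.075,.004,.012),"rest foot")
    rect(box((.57,-.03),.07,.02,.2),"rest upper")
    rect(box((.565,.28),.15,.006,.014),"mount plate")
    Q=box((.56,.22),.035,.085,.125); rect(Q,"slide"); rect(Q[Q[:,2]>.112],"slidetop")
    Q=box((.585,.38),.04,.075,.1); rect(Q,"contact"); 
E
```

```text
scene f 611.3935461859569
rack top 399 rect [ 0.6228 -0.3623] [0.1385 0.1776] 17.776016235351562 z 0.06467681380063538
neck 65 rect [ 0.5996 -0.4021] [0.0202 0.0294] 12.827011108398438 z 0.11014221659824514
necktop 20 rect [ 0.6016 -0.4064] [0.0139 0.0223] 26.385061264038086 z 0.12733097607600993
plugtop 94 rect [ 0.5774 -0.3352] [0.0435 0.0489] 2.1047093868255615 z 0.07972922520356387
rest foot 470 rect [ 0.5694 -0.0269] [0.1474 0.1372] 17.789209365844727 z 0.007153983408830463
rest upper 385 rect [ 0.5666 -0.0404] [0.0956 0.0331] 69.03985595703125 z 0.06222873232871747
mount plate 1024 rect [0.564  0.2837] [0.2898 0.2881] 79.59053802490234 z 0.008877665065366021
slide 97 rect [0.5507 0.2193] [0.0154 0.0282] 88.15711212158203 z 0.1067203876528123
slidetop 40 rect [0.5511 0.2186] [0.0145 0.0266] 85.68571472167969 z 0.11590894587891752
contact 96 rect [0.5835 0.373 ] [0.0133 0.0474] 79.6762466430664 z 0.08920664509399048
side f 541.5835014933311
rack top 1470 rect [ 0.6162 -0.365 ] [0.1308 0.1625] 18.24638557434082 z 0.06506667057280642
neck 149 rect [ 0.5994 -0.4142] [0.0219 0.0214] 79.67726135253906 z 0.11754186621013304
necktop 61 rect [ 0.6019 -0.4125] [0.0184 0.0167] 67.3333740234375 z 0.12674228094690781
plugtop 283 rect [ 0.578 -0.336] [0.0453 0.0448] 30.72648048400879 z 0.07993618822396607
rest foot 640 rect [ 0.5697 -0.0293] [0.1372 0.1449] 31.57122039794922 z 0.008782850260659681
rest upper 327 rect [ 0.5674 -0.0445] [0.094 0.027] 70.65786743164062 z 0.06185901749463614
mount plate 580 rect [0.5643 0.282 ] [0.2961 0.2752] 7.978246688842773 z 0.010411458726728887
slide 104 rect [0.5506 0.214 ] [0.0166 0.0279] 64.73465728759766 z 0.10393562758327014
slidetop 34 rect [0.5504 0.2161] [0.0168 0.0231] 75.47315979003906 z 0.11593235238979546
contact 94 rect [0.5835 0.3684] [0.0432 0.0207] 1.7362346649169922 z 0.08740974163538151
```

{"name": "play_rows", "arguments": {
  "series": [
    [1, 0.04, 0.02, 0.01, 0, 0, 0],
    [1, 0.04, 0.02, 0.01, 0, 0, 0],
    [1, 0.04, 0.02, 0.01, 0, 0, 0],
    [1, 0.04, 0.02, 0.01, 0, 0, 0],
    [1, 0.04, 0.02, 0.01, 0, 0, 0],
    [1, 0.04, 0.02, 0.01, 0, 0, 0],
    [1, 0.04, 0.02, 0.01, 0, 0, 0],
    [1, 0.04, 0.02, 0.01, 0, 0, 0],
    [1, 0.04, 0.02, 0.01, 0, 0, 0],
    [1, 0, 0, 0, 0, 0, 0]
  ]
}}

```text
clock: 2.4
eef_pos: [0.5425, -0.4147, 0.2961]
tcp_rot: [-3.141, -0.003, 0.294]
wrist_force: [-1.0, 0.5, -0.9]
finger_gap: 0.0939
grip_force: 0.0
```

```bash
python3 - <<'E'
from h import *
np.set_printoptions(precision=4,suppress=True)
p=eyes.capture("wrist"); save(p,"w1"); print(f(p),p["R"],-np.array(p["R"]).T@p["t"])
for t,h in dict(lamp_mid=.066,lamp_tip=.126,plug_mid=.0425).items():
    for d in nets.tip_of(p,t)[:3]: print(t,d["conf"],d["pixel"],world(p,*d["pixel"],h=h))
C=cloud(p)
for z0,z1 in [(.121,.132),(.082,.09),(.075,.082),(.06,.068)]:
  Q=C[(np.hypot(C[:,0]-.602,C[:,1]+.41)<.025)&(C[:,2]>z0)&(C[:,2]<z1)]
  if len(Q)>5: print(z0,len(Q),cv2.minEnclosingCircle(Q[:,:2].astype(np.float32)),np.median(Q[:,2]))
E
```

```text
356.7682178923663 [[ 0.2904 -0.9569 -0.0023]
 [-0.9165 -0.2788  0.287 ]
 [-0.2752 -0.0813 -0.9579]] [ 0.6232 -0.3905  0.4753]
lamp_mid 0.86 [341.4, 154.8] [ 0.6002 -0.4125  0.066 ]
lamp_mid 0.8 [333.3, 54.4] [ 0.6951 -0.3737  0.066 ]
lamp_mid 0.74 [455.7, 101.7] [ 0.6892 -0.5134  0.066 ]
lamp_tip 0.96 [472.9, 100.0] [ 0.6855 -0.5099  0.126 ]
lamp_tip 0.87 [345.4, 153.1] [ 0.6062 -0.4124  0.126 ]
lamp_tip 0.8 [332.9, 42.1] [ 0.6939 -0.373   0.126 ]
plug_mid 0.78 [273.2, 151.8] [ 0.5788 -0.3355  0.0425]
0.121 272 ((0.6025083661079407, -0.41140881180763245), 0.009003967978060246) 0.12570706200161663
0.082 484 ((0.6025697588920593, -0.411215215921402), 0.0168297179043293) 0.08568078441158233
0.075 26 ((0.6027347445487976, -0.41133564710617065), 0.017216859385371208) 0.07856286391784156
0.06 708 ((0.6018958687782288, -0.4098854064941406), 0.02499609999358654) 0.0635553595161002
```

View pics/w1.png

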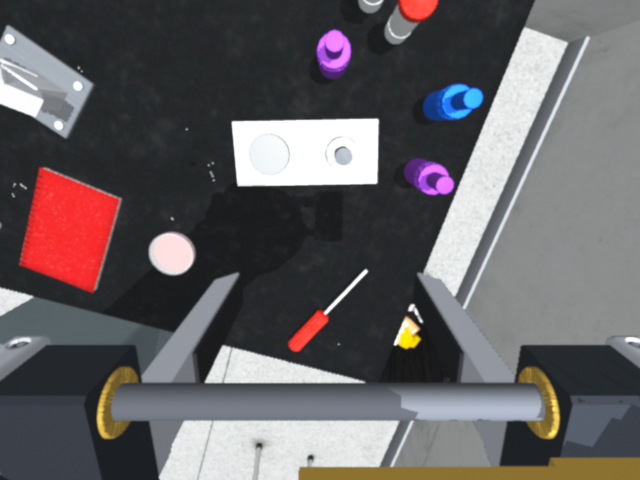

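Wrist view: the lamp neck is at pixel (344,155) in its socket and the plug is at (269,153). Depth puts the neck at (0.6025, -0.4113). I'll turn so the fingers close along the rest's level cross axis and go above the neck.

{"name": "play_rows", "arguments": {
  "series": [
    [1, 0.01, 0.0005, -0.01, 0, 0, 7.6],
    [1, 0.01, 0.0005, -0.01, 0, 0, 7.6],
    [1, 0.01, 0.0005, -0.01, 0, 0, 7.6],
    [1, 0.01, 0.0005, -0.015, 0, 0, 7.6],
    [1, 0.01, 0.0005, -0.015, 0, 0, 7.6],
    [1, 0.01, 0.0005, -0.02, 0, 0, 7.6],
    [1, 0, 0, -0.02, 0, 0, 7.6],
    [1, 0, 0, 0, 0, 0, 0],
    [1, 0, 0, 0, 0, 0, 0]
  ]
}}

```text
clock: 3.5
eef_pos: [0.5958, -0.4175, 0.1959]
tcp_rot: [-3.141, 0.0, 1.21]
wrist_force: [-0.5, -0.4, 0.5]
finger_gap: 0.0941
grip_force: 0.0
```

```bash
python3 - <<'E'
from h import *
s=status.get_state(); print(s["eef_pos"],s["tcp_rot"],s["q"])
E
```

```text
[ 0.59582356 -0.41754884  0.19589105] [-3.14122850e+00  3.40012123e-04  1.20960737e+00] [ 0.76578606  0.63339489 -0.31766663  1.31798186  0.1984826   1.22125137
  0.07669975]
```

{"name": "play_rows", "arguments": {
  "series": [
    [1, 0.0067, 0.0062, 0, 0, 0, 0],
    [1, 0, 0, -0.02, 0, 0, 0],
    [1, 0, 0, -0.02, 0, 0, 0],
    [1, 0, 0, -0.02, 0, 0, 0],
    [1, 0, 0, -0.02, 0, 0, 0],
    [1, 0, 0, -0.015, 0, 0, 0],
    [1, 0, 0, -0.008, 0, 0, 0],
    [1, 0, 0, 0, 0, 0, 0],
    [1, 0, 0, 0, 0, 0, 0]
  ]
}}

```text
clock: 4.4
eef_pos: [0.604, -0.4104, 0.0934]
tcp_rot: [3.141, 0.0, 1.215]
wrist_force: [1.0, -0.4, 0.2]
finger_gap: 0.0939
grip_force: 0.0
```

{"name": "play_rows", "arguments": {
  "series": [
    [0, -0.0015, -0.0009, 0, 0, 0, 0],
    [-0.5, 0, 0, 0, 0, 0, 0],
    [-1, 0, 0, 0, 0, 0, 0],
    [-1, 0, 0, 0, 0, 0, 0],
    [-1, 0, 0, 0, 0, 0, 0],
    [-1, 0, 0, 0, 0, 0, 0],
    [-1, 0, 0, 0, 0, 0, 0],
    [-1, 0, 0, 0, 0, 0, 0],
    [-1, 0, 0, 0, 0, 0, 0],
    [-1, 0, 0, 0, 0, 0, 0]
  ],
  "grip_force": 45
}}

```text
clock: 5.4
eef_pos: [0.602, -0.4112, 0.0924]
tcp_rot: [-3.142, 0.0, 1.215]
wrist_force: [0.5, -0.2, -0.3]
finger_gap: 0.0177
grip_force: 26.2
```

{"name": "play_rows", "arguments": {
  "series": [
    [-1, 0, 0, 0, 0, 0, 0],
    [-1, 0, 0, 0.003, 0, 0, 0],
    [-1, 0, 0, 0.006, 0, 0, 0],
    [-1, 0, 0, 0.01, 0, 0, 0],
    [-1, 0, 0, 0.012, 0, 0, 0],
    [-1, 0, 0, 0.012, 0, 0, 0],
    [-1, 0, 0, 0.012, 0, 0, 0],
    [-1, 0, 0, 0.012, 0, 0, 0],
    [-1, 0, 0, 0.012, 0, 0, 0],
    [-1, 0, 0, 0.012, 0, 0, 0],
    [-1, 0, 0, 0.015, 0, 0, 0],
    [-1, 0, 0, 0.015, 0, 0, 0],
    [-1, 0, 0, 0.015, 0, 0, 0],
    [-1, 0, 0, 0.015, 0, 0, 0],
    [-1, 0, 0, 0.01, 0, 0, 0],
    [-1, 0, 0, 0.005, 0, 0, 0],
    [-1, 0, 0, 0, 0, 0, 0]
  ]
}}

```text
clock: 7.1
eef_pos: [0.6022, -0.4112, 0.259]
tcp_rot: [3.141, 0.0, 1.215]
wrist_force: [0.3, -0.4, -2.5]
finger_gap: 0.0171
grip_force: 45.0
```

{"name": "play_rows", "arguments": {
  "series": [
    [-1, -0.002, 0.007, 0.003, 0, 0, 0],
    [-1, -0.004, 0.014, 0.004, 0, 0, 0],
    [-1, -0.005, 0.02, 0.004, 0, 0, 0],
    [-1, -0.005, 0.025, 0.004, 0, 0, 0],
    [-1, -0.005, 0.025, 0.004, 0, 0, 0],
    [-1, -0.005, 0.025, 0.004, 0, 0, 0],
    [-1, -0.005, 0.025, 0.004, 0, 0, 0],
    [-1, -0.005, 0.025, 0.004, 0, 0, 0],
    [-1, -0.005, 0.02, 0.004, 0, 0, 0],
    [-1, -0.004, 0.014, 0.004, 0, 0, 0],
    [-1, -0.002, 0.007, 0.003, 0, 0, 0],
    [-1, 0, 0, 0, 0, 0, 0]
  ]
}}

```text
clock: 8.3
eef_pos: [0.555, -0.2037, 0.3011]
tcp_rot: [3.141, 0.0, 1.216]
wrist_force: [-0.1, 0.3, -1.0]
finger_gap: 0.0175
grip_force: 45.0
```

```bash
python3 - <<'E'
from h import *
np.set_printoptions(precision=4,suppress=True)
s=status.get_state(); print(s["eef_pos"],s["tcp_rot"],s["q"])
p=eyes.capture("wrist"); save(p,"w2")
H=dict(rest_groove=.06,rest=0,mount_groove=.07,mount=0,slide_top=.116)
for t,h in H.items():
    for d in nets.tip_of(p,t)[:2]: print(t,d["conf"],d["pixel"],world(p,*d["pixel"],h=h))
C=cloud(p); np.save("c2.npy",C)
E
```

```text
[ 0.555  -0.2037  0.3011] [3.1408 0.0002 1.2159] [ 0.6211  0.309  -0.4089  1.5694  0.1265  1.2887 -0.1606]
rest_groove 0.64 [284.3, 18.4] [ 0.5797 -0.0066  0.06  ]
rest_groove 0.24 [164.2, 43.3] [0.4517 0.016  0.06  ]
```

View pics/w2.png

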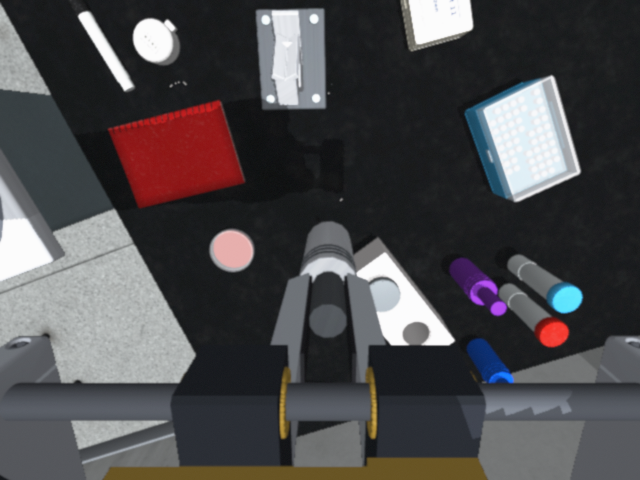

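Wrist view: the lamp is held straight by its neck at (330,280), and the rest is at (290,55), nearly in line with the tool. I'll fit the foot and groove from depth.

```bash
python3 - <<'E'
from h import *
np.set_printoptions(precision=4,suppress=True)
C=np.load("c2.npy")
c=np.array([.57,-.03])
d=np.hypot(*(C[:,:2]-c).T)
F=C[(d<.08)&(C[:,2]>.0055)&(C[:,2]<.012)]
print(len(F),cv2.minAreaRect(F[:,:2].astype(np.float32)))
U=C[(d<.075)&(C[:,2]>.014)]
(cc,ss,a)=cv2.minAreaRect(U[:,:2].astype(np.float32)); print(len(U),cc,ss,a,U[:,2].max())
for A in (66,68,70,72):
    u=np.array([np.cos(np.radians(A)),np.sin(np.radians(A))]); w=np.array([-u[1],u[0]])
    x=(U[:,:2]-c)@w; print(A,x.min(),x.max(),np.percentile(x,[2,98]))
A=np.radians(69.5);u=np.array([np.cos(A),np.sin(A)]); w=np.array([-u[1],u[0]])
# in plane coords: along u, height; print profile of max height / width
xu=(U[:,:2]-c)@u; xw=(U[:,:2]-c)@w
for b in np.arange(-.07,.07,.01):
    m=(xu>b)&(xu<b+.01)
    if m.sum()>3: print("u %.2f n%d z %.3f..%.3f w %.4f..%.4f"%(b,m.sum(),U[m,2].min(),U[m,2].max(),xw[m].min(),xw[m].max()))
E
```

```text
3937 ((0.5698192119598389, -0.036387622356414795), (0.11014176905155182, 0.07996619492769241), 70.7110824584961)
2559 (0.5664725303649902, -0.039317842572927475) (0.09930306673049927, 0.05514867976307869) 71.97976684570312 0.09682921032280462
66 -0.03250519524061605 0.03202957013920472 [-0.0174  0.0115]
68 -0.03073467857198282 0.030734074112971865 [-0.0164  0.011 ]
70 -0.028926716431823943 0.02940113335165356 [-0.0156  0.0107]
72 -0.027115199723943037 0.028032371838243666 [-0.0156  0.0106]
u -0.06 n212 z 0.014..0.081 w -0.0294..0.0077
u -0.05 n271 z 0.016..0.091 w -0.0154..0.0078
u -0.04 n334 z 0.022..0.097 w -0.0165..0.0109
u -0.03 n283 z 0.017..0.094 w -0.0162..0.0109
u -0.02 n265 z 0.014..0.084 w -0.0162..0.0110
u -0.01 n252 z 0.023..0.075 w -0.0162..0.0114
u 0.00 n225 z 0.033..0.064 w -0.0160..0.0118
u 0.01 n313 z 0.042..0.058 w -0.0159..0.0123
u 0.02 n344 z 0.054..0.065 w -0.0157..0.0124
u 0.03 n60 z 0.014..0.064 w -0.0255..0.0297
```

```bash
python3 - <<'E'
from h import *
np.set_printoptions(precision=4,suppress=True)
C=np.load("c2.npy"); c=np.array([.5698,-.0364]); A=np.radians(70.7);u=np.array([np.cos(A),np.sin(A)]); w=np.array([-u[1],u[0]])
xu=(C[:,:2]-c)@u; xw=(C[:,:2]-c)@w
m=(abs(xw)<.012)&(xu>.0)&(xu<.06)&(C[:,2]>.04)
for b in np.arange(0,.06,.004):
    k=m&(xu>=b)&(xu<b+.004)
    if k.sum(): print(round(b,3),k.sum(),C[k,2].min(),np.median(C[k,2]),C[k,2].max())
k=(abs(xw)<.03)&(xu>-.03)&(xu<.0)&(C[:,2]>.03); print("w range",np.percentile(xw[k],[1,99]))
E
```

```text
0.0 80 0.05895092544357356 0.06523909460408192 0.07072523553937003
0.004 79 0.055981405829935195 0.06093372584389187 0.06647816417185744
0.008 75 0.05262202677328277 0.0577396595875504 0.06332501610668088
0.012 73 0.0470485864347437 0.053038058366475814 0.05845631613892918
0.016 88 0.04578823642030711 0.04950679789016012 0.054550592116734166
0.02 116 0.04701502661725177 0.05209661099677165 0.05542807886276856
0.024 124 0.05238881115031309 0.05595431995677219 0.059147144182541425
0.028 126 0.05698666793904207 0.059961548152057315 0.06370547448880971
0.032 110 0.0599770213369144 0.063060686619037 0.0654012244552253
0.036 49 0.058017818206030296 0.06160020974943165 0.06354238852903597
w range [-0.0137  0.0131]
```

{"name": "play_rows", "arguments": {
  "series": [
    [-1, 0, 0, 0, 0, 0, 1.0],
    [-1, 0, 0, 0, 3.54, -1.24, 0],
    [-1, 0, 0, 0, 7.08, -2.48, 0],
    [-1, 0, 0, 0, 7.08, -2.48, 0],
    [-1, 0, 0, 0, 7.08, -2.48, 0],
    [-1, 0, 0, 0, 7.08, -2.48, 0],
    [-1, 0, 0, 0, 7.08, -2.48, 0],
    [-1, 0, 0, 0, 3.54, -1.24, 0],
    [-1, 0, 0, 0, 0, 0, 0]
  ]
}}

```text
clock: 9.5
eef_pos: [0.554, -0.2064, 0.2985]
tcp_rot: [-3.137, -0.788, 1.226]
wrist_force: [0.0, -0.8, -1.5]
finger_gap: 0.0173
grip_force: 45.0
```

```bash
cat > st.py <<'E'
from h import *
np.set_printoptions(precision=4,suppress=True)
s=status.get_state(); R=Ro.from_euler("xyz",s["tcp_rot"]).as_matrix(); print(s["eef_pos"],"q",s["q"]); print(R)
E
python3 st.py
```

```text
[ 0.554  -0.2064  0.2985] q [ 1.0449  0.4957 -0.4981  1.5623 -0.542   1.3805  0.4044]
[[ 0.2383  0.9424  0.2347]
 [ 0.664  -0.3344  0.6687]
 [ 0.7087 -0.0035 -0.7055]]
```

{"name": "play_rows", "arguments": {
  "series": [
    [-1, 0.001, 0.006, -0.003, 0, 0, 0],
    [-1, 0.002, 0.014, -0.008, 0, 0, 0],
    [-1, 0.003, 0.02, -0.011, 0, 0, 0],
    [-1, 0.003, 0.024, -0.014, 0, 0, 0],
    [-1, 0.003, 0.024, -0.014, 0, 0, 0],
    [-1, 0.003, 0.024, -0.014, 0, 0, 0],
    [-1, 0.003, 0.024, -0.014, 0, 0, 0],
    [-1, 0.003, 0.022, -0.011, 0, 0, 0],
    [-1, 0.002, 0.018, -0.009, 0, 0, 0],
    [-1, 0.001, 0.012, -0.006, 0, 0, 0],
    [-1, 0.001, 0.007, -0.004, 0, 0, 0],
    [-1, 0, 0, 0, 0, 0, 0],
    [-1, 0, 0, 0, 0, 0, 0]
  ]
}}

```text
clock: 10.8
eef_pos: [0.5803, -0.0098, 0.1927]
tcp_rot: [-3.142, -0.785, 1.233]
wrist_force: [1.2, -1.1, -1.3]
finger_gap: 0.0171
grip_force: 45.0
```

```bash
cat >> st.py <<'E'
a0=-R[:,2]; tcp=s["eef_pos"]
import sys
for n in sys.argv[1:]:
    p=eyes.capture(n); save(p,n+"_%.1f"%s["clock"]); C=cloud(p)
    v=C-tcp; l=v@a0; r=np.linalg.norm(v-np.outer(l,a0),axis=1)
    m=(l<-.012)&(l>-.075)&(r<.026)
    Q=C[m]; 
    from scipy.optimize import least_squares
    def res(x):
        a=a0+x[2]*R[:,0]+x[3]*R[:,1]; a/=np.linalg.norm(a); o=tcp+x[0]*R[:,0]+x[1]*R[:,1]
        w=Q-o; return np.linalg.norm(w-np.outer(w@a,a),axis=1)-.017
    x=least_squares(res,[0,0,0,0],loss="soft_l1",f_scale=.001).x; a=a0+x[2]*R[:,0]+x[3]*R[:,1]
    print(n,len(Q),"offset tool x,y mm",x[:2]*1e3,"tilt deg",np.degrees(x[2:]),"axis",a/np.linalg.norm(a),"rms",np.sqrt(np.mean(res(x)**2)))
    k=(r<.016)&(l<-.05)&(l>-.12); print("base at s",np.percentile(l[k],[1,2,5]))
E
python3 st.py side scene
```

```text
[ 0.5803 -0.0098  0.1927] q [ 0.8539  0.4924 -0.6013  1.8729 -0.6532  0.9422  0.392 ]
[[ 0.2346  0.9434  0.2343]
 [ 0.6674 -0.3316  0.6668]
 [ 0.7068 -0.     -0.7075]]
side 2 offset tool x,y mm [0.7497 1.3988] tilt deg [-0.0049 -0.0058] axis [-0.2344 -0.6668  0.7074] rms 5.103427311104599e-08
base at s [-0.0777 -0.0777 -0.0776]
scene 250 offset tool x,y mm [0.0318 0.3377] tilt deg [ 0.8658 -0.519 ] axis [-0.2393 -0.6536  0.718 ] rms 0.0031513984396709057
base at s [-0.0851 -0.0845 -0.0825]
```

{"name": "play_rows", "arguments": {
  "series": [
    [-1, -0.002, -0.005, -0.006, 0, 0, 0],
    [-1, -0.004, -0.01, -0.011, 0, 0, 0],
    [-1, -0.004, -0.01, -0.011, 0, 0, 0],
    [-1, -0.003, -0.009, -0.01, 0, 0, 0],
    [-1, -0.003, -0.007, -0.008, 0, 0, 0],
    [-1, -0.002, -0.006, -0.006, 0, 0, 0],
    [-1, -0.001, -0.005, -0.005, 0, 0, 0],
    [-1, -0.0017, -0.004, -0.003, 0, 0, 0],
    [-1, -0.001, -0.0027, -0.0031, 0, 0, 0],
    [-1, 0, 0, 0, 0, 0, 0],
    [-1, 0, 0, 0, 0, 0, 0]
  ]
}}

```text
clock: 12.0
eef_pos: [0.5584, -0.0676, 0.1295]
tcp_rot: [-3.141, -0.786, 1.233]
wrist_force: [0.8, 0.7, -1.8]
finger_gap: 0.0172
grip_force: 45.0
```

```bash
python3 st.py scene; python3 - <<'E'
from h import *
np.set_printoptions(precision=4,suppress=True)
print(status.get_state()["wrist_force"])
E
```

```text
[ 0.5584 -0.0676  0.1295] q [ 0.9244  0.5987 -0.5585  1.8842 -0.6155  0.921   0.5228]
[[ 0.2344  0.9436  0.2337]
 [ 0.6669 -0.331   0.6675]
 [ 0.7073 -0.0006 -0.7069]]
scene 261 offset tool x,y mm [-0.5536 -0.1818] tilt deg [-0.7894  0.1008] axis [-0.2352 -0.6773  0.6971] rms 0.0037728972141772444
base at s [-0.1    -0.0993 -0.0983]
[-0.4573 -0.0234 -1.5446]
```

```bash
python3 - <<'E'
from h import *
a=cv2.imread("pics/side_10.8.png")
p=eyes.capture("side"); b=cv2.cvtColor(p["color"],cv2.COLOR_RGB2BGR)[160:320,220:400]
q=eyes.capture("wrist"); w=cv2.cvtColor(q["color"],cv2.COLOR_RGB2BGR)
cv2.imwrite("pics/v4.png",np.hstack([cv2.resize(b,(405,360)),cv2.resize(w,(390,360))]))
E
```

```text
(no output)
```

View pics/v4.png

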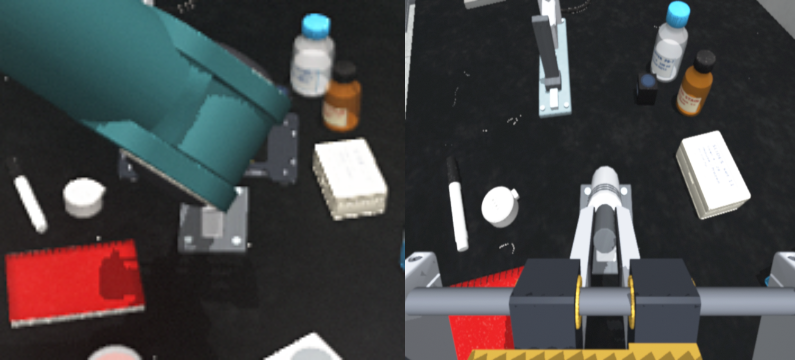

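The picture shows the lamp tilted over the rest and in line with the groove, at right-half pixel (603,200), with no contact yet. Now I'll lower it gently.

{"name": "play_rows", "arguments": {
  "series": [
    [-1, -0.0002, -0.0007, -0.0007, 0, 0, 0],
    [-1, -0.0002, -0.0007, -0.0007, 0, 0, 0],
    [-1, -0.0002, -0.0007, -0.0007, 0, 0, 0],
    [-1, -0.0002, -0.0006, -0.0006, 0, 0, 0],
    [-1, 0, 0, 0, 0, 0, 0],
    [-1, 0, 0, 0, 0, 0, 0]
  ]
}}

```text
clock: 12.75
eef_pos: [0.5576, -0.0703, 0.1269]
tcp_rot: [-3.141, -0.786, 1.233]
wrist_force: [0.2, 2.1, 2.5]
finger_gap: 0.0175
grip_force: 45.0
```

{"name": "play_rows", "arguments": {
  "series": [
    [-1, 0.0004, 0.001, -0.001, 0, 0, 0],
    [-1, 0.0004, 0.001, -0.001, 0, 0, 0],
    [-1, 0.0003, 0.001, -0.001, 0, 0, 0],
    [-1, 0.0003, 0.001, -0.001, 0, 0, 0],
    [-1, 0.0001, 0.0003, -0.0004, 0, 0, 0],
    [-1, 0, 0, 0, 0, 0, 0],
    [-1, 0, 0, 0, 0, 0, 0]
  ]
}}

```text
clock: 13.45
eef_pos: [0.5591, -0.0661, 0.1223]
tcp_rot: [-3.141, -0.786, 1.232]
wrist_force: [3.4, 3.4, 1.4]
finger_gap: 0.0174
grip_force: 45.0
```

{"name": "play_rows", "arguments": {
  "series": [
    [-1, 0.0001, 0.0003, -0.0004, 0, 0, 0],
    [-1, 0.0001, 0.0003, -0.0003, 0, 0, 0],
    [-1, 0, 0, 0, 0, 0, 0]
  ]
}}

```text
clock: 13.75
eef_pos: [0.5593, -0.0657, 0.1216]
tcp_rot: [-3.141, -0.786, 1.232]
wrist_force: [3.9, 2.2, 4.3]
finger_gap: 0.0173
grip_force: 45.0
```

{"name": "play_rows", "arguments": {
  "series": [
    [-1, 0.0001, 0.0003, -0.0004, 0, 0, 0],
    [-1, 0, 0, 0, 0, 0, 0],
    [-1, 0, 0, 0, 0, 0, 0]
  ]
}}

```text
clock: 14.05
eef_pos: [0.5595, -0.0654, 0.1213]
tcp_rot: [-3.141, -0.786, 1.233]
wrist_force: [3.5, 1.9, 6.2]
finger_gap: 0.0174
grip_force: 45.0
```

{"name": "play_rows", "arguments": {
  "series": [
    [-0.6, 0, 0, 0, 0, 0, 0],
    [-0.56, 0, 0, 0, 0, 0, 0],
    [-0.5, 0, 0, 0, 0, 0, 0],
    [-0.3, 0, 0, 0, 0, 0, 0],
    [-0.1, 0, 0, 0, 0, 0, 0],
    [0, 0, 0, 0, 0, 0, 0],
    [0, 0, 0, 0, 0, 0, 0]
  ]
}}

```text
clock: 14.75
eef_pos: [0.5592, -0.0653, 0.1211]
tcp_rot: [-3.14, -0.786, 1.232]
wrist_force: [-0.2, 0.3, -0.6]
finger_gap: 0.0468
grip_force: 0.0
```

```bash
cat > fit.py <<'E'
from h import *
from scipy.optimize import least_squares
np.set_printoptions(precision=4,suppress=True)
def fit(names,G,a0,lo=.02,hi=.078,rad=.017,tol=.008,show=True):
    G=np.array(G);a0=np.array(a0)/np.linalg.norm(a0); e1=np.cross(a0,[.3,.1,.9]); e1/=np.linalg.norm(e1); e2=np.cross(a0,e1)
    for n in names:
        p=eyes.capture(n); C=cloud(p); v=C-G; l=v@a0; r=np.linalg.norm(v-np.outer(l,a0),axis=1)
        Q=C[(l>lo)&(l<hi)&(r<rad+tol)&(r>rad-tol)]
        def ax(x): a=a0+x[2]*e1+x[3]*e2; return G+x[0]*e1+x[1]*e2, a/np.linalg.norm(a)
        def res(x):
            o,a=ax(x); w=Q-o; return np.linalg.norm(w-np.outer(w@a,a),axis=1)-rad
        x=least_squares(res,[0,0,0,0],loss="soft_l1",f_scale=.0007).x; o,a=ax(x)
        print(n,len(Q),"base-ish",o,"axis",a,"off deg",np.degrees(np.arccos(a@a0)),"rms",np.sqrt(np.mean(res(x)**2)))
        v=C-o; l=v@a; r=np.linalg.norm(v-np.outer(l,a),axis=1)
        k=(r<.0085)&(l>.09)&(l<.14); print("  tip s",np.percentile(l[k],[50,98]) if k.sum() else None)
    return p
E
python3 - <<'E'
from fit import *
p=fit(["scene","wrist"],[.5797,-.0081,.06],[-.2336,-.6674,.7071]); save(p,"w5")
E
```

```text
scene 240 base-ish [ 0.5803 -0.0075  0.0608] axis [-0.2278 -0.6833  0.6937] off deg 1.2335411705726815 rms 0.0033974623834810576
  tip s [0.1111 0.1215]
wrist 1410 base-ish [ 0.5804 -0.0081  0.0603] axis [-0.2376 -0.6757  0.6978] off deg 0.7483458885671768 rms 0.00040064519953958357
  tip s [0.12   0.1211]
```

View pics/w5.png

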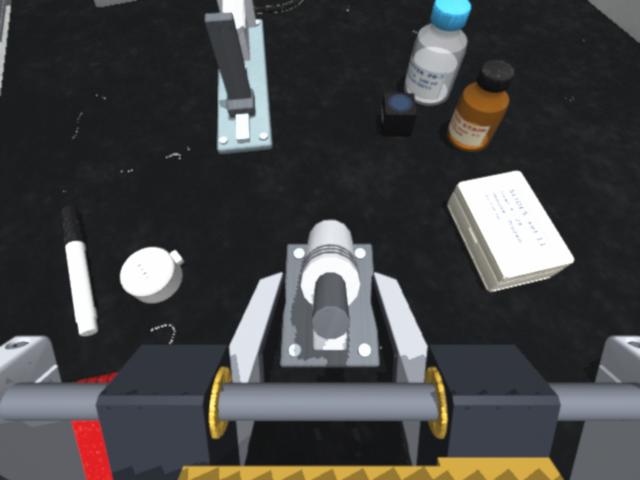

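Parked: the wrist view shows the cartridge lying in the groove at (328,270), and the fitted base is at (0.580,-0.008,0.060) with the axis within 1° of 45°. Next I'll retract along the axis and swing over to the groove's normal.

{"name": "play_rows", "arguments": {
  "series": [
    [0, -0.001, -0.003, 0.0035, 0, 0, 0],
    [0, -0.003, -0.008, 0.0085, 0, 0, 0],
    [0.2, -0.004, -0.012, 0.0125, 0, 0, 0],
    [0.2, -0.004, -0.012, 0.0125, 0, 0, 0],
    [0.4, -0.004, -0.012, 0.0125, 0, 0, 0],
    [0.4, -0.0015, -0.003, 0.02, 0, 0, 0],
    [0.4, 0, 0, 0.03, -3.7, 1.3, 0],
    [0.4, 0.002, 0.006, 0.03, -7.5, 2.6, 0],
    [0.4, 0.003, 0.008, 0.02, -7.5, 2.6, 0],
    [0.4, 0.003, 0.008, 0.01, -7.5, 2.6, 0],
    [0.4, 0.003, 0.008, 0.005, -7.5, 2.6, 0],
    [0.4, 0.003, 0.008, 0, -7.5, 2.6, 0],
    [0.4, 0.003, 0.008, 0, -7.5, 2.6, 0],
    [0.4, 0.003, 0.008, 0, -7.5, 2.6, 0],
    [0.4, 0.003, 0.008, 0, -7.5, 2.6, 0],
    [0.4, 0.003, 0.008, 0, -7.5, 2.6, 0],
    [0.4, 0.003, 0.008, 0, -7.5, 2.6, 0],
    [0.4, 0, 0, 0, -6.3, 2.2, 0],
    [0.4, 0, 0, 0, 0, 0, 0],
    [0.4, 0, 0, 0, 0, 0, 0]
  ]
}}

```text
clock: 16.85
eef_pos: [0.5708, -0.0376, 0.2858]
tcp_rot: [3.136, 0.783, 1.232]
wrist_force: [0.0, 0.2, 1.1]
finger_gap: 0.0656
grip_force: 0.0
```

```bash
python3 st.py
```

```text
[ 0.5708 -0.0376  0.2858] q [-0.0469  0.5502 -0.4034  1.4866  0.7374  1.7549 -0.8911]
[[ 0.2359  0.9442 -0.23  ]
 [ 0.6682 -0.3294 -0.667 ]
 [-0.7056  0.0036 -0.7086]]
```

{"name": "play_rows", "arguments": {
  "series": [
    [0.4, 0.001, 0.003, -0.007, 0, 0, 0],
    [0.4, 0.002, 0.006, -0.016, 0, 0, 0],
    [0.4, 0.003, 0.009, -0.024, 0, 0, 0],
    [0.4, 0.003, 0.009, -0.024, 0, 0, 0],
    [0.4, 0.003, 0.009, -0.024, 0, 0, 0],
    [0.4, 0.002, 0.007, -0.02, 0, 0, 0],
    [0.4, 0.002, 0.005, -0.013, 0, 0, 0],
    [0.4, 0.001, 0.003, -0.007, 0, 0, 0],
    [0.4, 0, 0, 0, 0, 0, 0],
    [0.4, 0, 0, 0, 0, 0, 0]
  ]
}}

```text
clock: 17.85
eef_pos: [0.5881, 0.0135, 0.1513]
tcp_rot: [3.135, 0.784, 1.231]
wrist_force: [-0.2, 0.5, 0.1]
finger_gap: 0.0658
grip_force: 0.0
```

```bash
python3 st.py; python3 - <<'E'
from fit import *
p=fit(["scene","side","wrist"],[.5804,-.0081,.0603],[-.2376,-.6757,.6978])
E
```

```text
[0.5881 0.0135 0.1513] q [-0.1253  0.7481 -0.3968  1.4882  0.7541  1.6423 -1.0686]
[[ 0.2359  0.9443 -0.2293]
 [ 0.6674 -0.3289 -0.6681]
 [-0.7063  0.0045 -0.7079]]
scene 222 base-ish [ 0.5796 -0.009   0.0592] axis [-0.2198 -0.653   0.7248] off deg 2.2656359807121618 rms 0.0031349157778908007
  tip s [0.1068 0.1206]
side 70 base-ish [ 0.5738 -0.0224  0.0442] axis [-0.1629 -0.4589  0.8734] off deg 16.605001420766527 rms 0.002773110689349723
  tip s [0.123  0.1266]
wrist 3290 base-ish [ 0.5805 -0.0082  0.0603] axis [-0.2382 -0.6769  0.6965] off deg 0.10768347516461463 rms 0.0005515686716979806
  tip s [0.1061 0.1196]
```

{"name": "play_rows", "arguments": {
  "series": [
    [0.4, -0.0015, -0.0045, -0.0045, 0, 0, 0],
    [0.4, -0.003, -0.009, -0.01, 0, 0, 0],
    [0.4, -0.0035, -0.01, -0.0105, 0, 0, 0],
    [0.4, -0.0035, -0.01, -0.0105, 0, 0, 0],
    [0.4, -0.0035, -0.01, -0.0105, 0, 0, 0],
    [0.4, -0.003, -0.0085, -0.009, 0, 0, 0],
    [0.4, -0.0025, -0.007, -0.0075, 0, 0, 0],
    [0.4, -0.0015, -0.0045, -0.005, 0, 0, 0],
    [0.4, -0.001, -0.0033, -0.0034, 0, 0, 0],
    [0.4, 0, 0, 0, 0, 0, 0],
    [0.4, 0, 0, 0, 0, 0, 0]
  ]
}}

```text
clock: 19.1
eef_pos: [0.565, -0.0528, 0.0799]
tcp_rot: [3.136, 0.784, 1.232]
wrist_force: [-0.8, 0.5, 0.3]
finger_gap: 0.0659
grip_force: 0.0
```

{"name": "play_rows", "arguments": {
  "series": [
    [0, 0, 0, 0, 0, 0, 0],
    [-0.15, 0, 0, 0, 0, 0, 0],
    [-0.22, 0, 0, 0, 0, 0, 0],
    [-0.28, 0, 0, 0, 0, 0, 0],
    [-0.5, 0, 0, 0, 0, 0, 0],
    [-1, 0, 0, 0, 0, 0, 0],
    [-1, 0, 0, 0, 0, 0, 0],
    [-1, 0, 0, 0, 0, 0, 0],
    [-1, 0, 0, 0, 0, 0, 0]
  ],
  "grip_force": 40
}}

```text
clock: 20.0
eef_pos: [0.5649, -0.053, 0.0798]
tcp_rot: [3.136, 0.785, 1.232]
wrist_force: [1.0, 1.1, 1.3]
finger_gap: 0.0329
grip_force: 40.0
```

{"name": "play_rows", "arguments": {
  "series": [
    [-1, 0.0004, 0.0012, 0.0014, 0, 0, 0],
    [-1, 0.001, 0.003, 0.003, 0, 0, 0],
    [-1, 0.002, 0.006, 0.006, 0, 0, 0],
    [-1, 0.003, 0.008, 0.009, 0, 0, 0],
    [-1, 0.003, 0.008, 0.009, 0, 0, 0],
    [-1, 0.003, 0.008, 0.012, 0, 0, 0],
    [-1, 0.002, 0.007, 0.015, 0, 0, 0],
    [-1, 0, 0.004, 0.02, 1.9, -0.7, 0],
    [-1, 0, 0.002, 0.02, 3.8, -1.3, 0],
    [-1, 0, 0, 0.02, 5.7, -2, 0],
    [-1, 0, 0, 0.02, 5.7, -2, 0],
    [-1, 0, 0, 0.012, 5.7, -2, 0],
    [-1, 0, 0, 0.008, 5.7, -2, 0],
    [-1, 0, 0, 0.005, 5.7, -2, 0],
    [-1, 0, 0, 0, 5.2, -1.8, 0],
    [-1, 0, 0, 0, 3, -1.1, 0],
    [-1, 0, 0, 0, 0, 0, 0],
    [-1, 0, 0, 0, 0, 0, 0]
  ]
}}

```text
clock: 21.8
eef_pos: [0.5791, -0.0058, 0.2408]
tcp_rot: [3.136, 0.002, 1.233]
wrist_force: [-0.2, -0.6, -1.6]
finger_gap: 0.0327
grip_force: 40.0
```

```bash
python3 st.py; python3 - <<'E'
from fit import *
p=eyes.capture("wrist"); save(p,"w6"); C=cloud(p); np.save("c6.npy",C)
H=dict(mount_groove=.07,mount=0,slide_top=.116)
for t,h in H.items():
    for d in nets.tip_of(p,t)[:2]: print(t,d["conf"],d["pixel"],world(p,*d["pixel"],h=h))
c=np.array([.565,.285]); A=np.radians(78); u=np.array([np.cos(A),np.sin(A)]); w=np.array([-u[1],u[0]])
xu=(C[:,:2]-c)@u; xw=(C[:,:2]-c)@w
B=C[(abs(xu)<.16)&(abs(xw)<.06)&(C[:,2]>.0065)&(C[:,2]<.0145)]; print(len(B),cv2.minAreaRect(B[:,:2].astype(np.float32)))
S=C[(C[:,2]>.108)&(C[:,2]<.122)&(abs(xu)<.12)&(abs(xw)<.05)]; print("slide",len(S),cv2.minAreaRect(S[:,:2].astype(np.float32)))
S=C[(C[:,2]>.086)&(C[:,2]<.096)&(xu<.16)&(xu>.04)&(abs(xw)<.05)]; print("contact",len(S),cv2.minAreaRect(S[:,:2].astype(np.float32)))
E
```

```text
[ 0.5791 -0.0058  0.2408] q [ 0.4254  0.3557 -0.596   1.6784  0.2186  1.1699 -0.5645]
[[ 0.3315  0.9434  0.0042]
 [ 0.9434 -0.3315 -0.0037]
 [-0.0021  0.0052 -1.    ]]
2760 ((0.5464996099472046, 0.1915445774793625), (0.07118590176105499, 0.06046083942055702), 77.97796630859375)
slide 0 ((0.0, 0.0), (0.0, 0.0), 0.0)
contact 0 ((0.0, 0.0), (0.0, 0.0), 0.0)
```

View pics/w6.png

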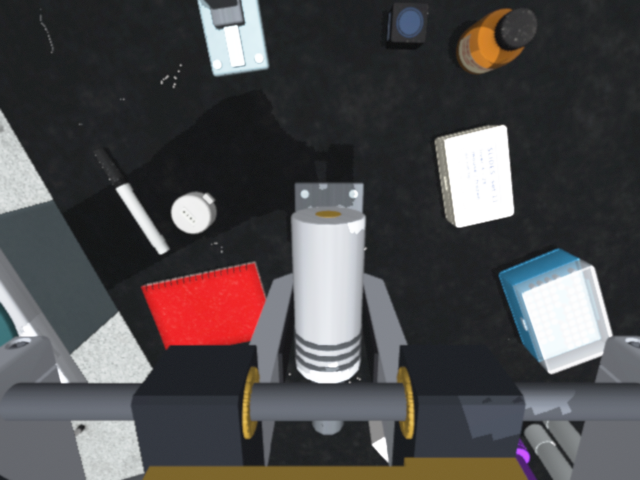

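Wrist view: the cartridge is held by its body and level, with the base pointing up the picture at (330,213). The mount's near end shows at (233,35). I'll go closer to the mount and measure it.

{"name": "play_rows", "arguments": {
  "series": [
    [-1, 0, 0.006, 0.002, 0, 0, 1],
    [-1, 0, 0.014, 0.005, 0, 0, 2],
    [-1, -0.001, 0.02, 0.008, 0, 0, 2],
    [-1, -0.001, 0.024, 0.008, 0, 0, 2.3],
    [-1, -0.001, 0.024, 0.006, 0, 0, 0],
    [-1, -0.001, 0.02, 0.001, 0, 0, 0],
    [-1, 0, 0.015, 0, 0, 0, 0],
    [-1, 0, 0.009, 0, 0, 0, 0],
    [-1, 0, 0.004, 0, 0, 0, 0],
    [-1, 0, 0, 0, 0, 0, 0],
    [-1, 0, 0, 0, 0, 0, 0]
  ]
}}

```text
clock: 23.1
eef_pos: [0.5753, 0.1293, 0.27]
tcp_rot: [3.137, 0.001, 1.359]
wrist_force: [-0.1, -0.8, -2.2]
finger_gap: 0.0331
grip_force: 40.0
```

```bash
cat > mnt.py <<'E'
from fit import *
p=eyes.capture("wrist"); save(p,"w%.1f"%status.get_state()["clock"]); C=cloud(p); np.save("c7.npy",C)
H=dict(mount_groove=.07,mount=0,slide_top=.116)
for t,h in H.items():
    for d in nets.tip_of(p,t)[:1]: print(t,d["conf"],d["pixel"],world(p,*d["pixel"],h=h))
c=np.array([.565,.285]); A=np.radians(78); u=np.array([np.cos(A),np.sin(A)]); w=np.array([-u[1],u[0]])
xu=(C[:,:2]-c)@u; xw=(C[:,:2]-c)@w
B=C[(abs(xu)<.16)&(abs(xw)<.06)&(C[:,2]>.0065)&(C[:,2]<.0145)]; print(len(B),cv2.minAreaRect(B[:,:2].astype(np.float32)))
for nm,z0,z1,lo,hi in [("slide",.11,.122,-.12,0),("contact",.086,.096,.04,.16)]:
    k=(C[:,2]>z0)&(C[:,2]<z1)&(xu>lo)&(xu<hi)&(abs(xw)<.03); S=C[k]
    if len(S)>5: print(nm,len(S),cv2.minAreaRect(S[:,:2].astype(np.float32)),"u",np.percentile(xu[k],[1,99]),"w",np.percentile(xw[k],[1,99]),"z",np.median(S[:,2]))
E
python3 st.py wrist; python3 mnt.py
```

```text
[0.5753 0.1293 0.27  ] q [ 0.243   0.3666 -0.6698  1.6129  0.2408  1.2419 -0.6835]
[[ 0.2099  0.9777  0.0044]
 [ 0.9777 -0.2099 -0.0017]
 [-0.0008  0.0046 -1.    ]]
wrist 0 offset tool x,y mm [0. 0.] tilt deg [0. 0.] axis [-0.0044  0.0017  1.    ] rms nan
mount 0.77 [288.2, 64.9] [0.564  0.2887 0.    ]
slide_top 0.97 [276.9, 132.1] [0.5482 0.2177 0.116 ]
6163 ((0.5592067241668701, 0.25348782539367676), (0.19616170227527618, 0.05992546305060387), 78.33085632324219)
slide 401 ((0.5517069101333618, 0.21652190387248993), (0.011312989518046379, 0.02610786072909832), 77.86957550048828) u [-0.0754 -0.0641] w [-0.0142  0.0114] z 0.11550527042405728
  return _methods._mean(a, axis=axis, dtype=dtype,
  ret = ret.dtype.type(ret / rcount)
Traceback (most recent call last):
  File "st.py", line 17, in <module>
    k=(r<.016)&(l<-.05)&(l>-.12); print("base at s",np.percentile(l[k],[1,2,5]))
                                                    ~~~~~~~~~~~~~^^^^^^^^^^^^^^
IndexError: index -1 is out of bounds for axis 0 with size 0
```

{"name": "play_rows", "arguments": {
  "series": [
    [-1, -0.001, 0.008, 0, 0, 0, 0],
    [-1, -0.002, 0.016, 0, 0, 0, 0],
    [-1, -0.003, 0.02, 0, 0, 0, 0],
    [-1, -0.002, 0.016, 0, 0, 0, 0],
    [-1, -0.001, 0.008, 0, 0, 0, 0],
    [-1, 0, 0, 0, 0, 0, 0],
    [-1, 0, 0, 0, 0, 0, 0]
  ]
}}

```text
clock: 24.05
eef_pos: [0.5663, 0.1977, 0.27]
tcp_rot: [3.137, 0.001, 1.36]
wrist_force: [0.6, -0.7, -2.0]
finger_gap: 0.0333
grip_force: 40.0
```

```bash
python3 st.py; python3 mnt.py; python3 - <<'E'
from fit import *
s=status.get_state(); R=Ro.from_euler("xyz",s["tcp_rot"]).as_matrix(); x=R[:,0]
P=s["eef_pos"]-.019*R[:,2]
fit(["wrist"],P+.047*x,-x)
C=np.load("c7.npy"); v=C-P; l=v@x; r=np.linalg.norm(v-np.outer(l,x),axis=1); k=(r<.016)&(l>.03)&(l<.07); print("base l",np.percentile(l[k],[50,95,99]),k.sum())
E
```

```text
[0.5663 0.1977 0.27  ] q [ 0.1323  0.3914 -0.6874  1.5867  0.2616  1.2534 -0.8105]
[[ 0.2095  0.9778  0.0045]
 [ 0.9778 -0.2095 -0.0017]
 [-0.0007  0.0047 -1.    ]]
mount_groove 0.84 [303.6, 33.7] [0.5801 0.3684 0.07  ]
mount 0.71 [309.3, 124.8] [0.5639 0.2881 0.    ]
slide_top 0.67 [304.4, 204.3] [0.5482 0.2169 0.116 ]
5243 ((0.5667287111282349, 0.2878204584121704), (0.26725104451179504, 0.0810822919011116), 71.51217651367188)
slide 308 ((0.5516555309295654, 0.21711403131484985), (0.011485484428703785, 0.024988722056150436), 78.17169189453125) u [-0.0747 -0.0636] w [-0.0135  0.0113] z 0.11551454848350094
contact 669 ((0.5839162468910217, 0.37223953008651733), (0.011007320135831833, 0.04377463832497597), 78.32460021972656) u [0.084  0.0943] w [-0.0222  0.0211] z 0.09158821908700193
wrist 8401 base-ish [0.5761 0.2433 0.2899] axis [-0.2126 -0.977  -0.0145] off deg 0.8756252404007349 rms 0.0017811678837133436
  tip s [0.1158 0.1199]
base l [0.0474 0.0478 0.0479] 902
```

{"name": "play_rows", "arguments": {
  "series": [
    [-1, 0.0003, 0.006, -0.003, 0, 0, 0.35],
    [-1, 0.0007, 0.014, -0.008, 0, 0, 0],
    [-1, 0.001, 0.02, -0.014, 0, 0, 0],
    [-1, 0.001, 0.02, -0.018, 0, 0, 0],
    [-1, 0.001, 0.02, -0.02, 0, 0, 0],
    [-1, 0.0008, 0.016, -0.02, 0, 0, 0],
    [-1, 0.0005, 0.012, -0.018, 0, 0, 0],
    [-1, 0.0003, 0.007, -0.012, 0, 0, 0],
    [-1, 0.0002, 0.0033, -0.007, 0, 0, 0],
    [-1, 0, 0, 0, 0, 0, 0],
    [-1, 0, 0, 0, 0, 0, 0]
  ]
}}

```text
clock: 25.4
eef_pos: [0.5725, 0.3159, 0.1507]
tcp_rot: [3.136, 0.0, 1.365]
wrist_force: [0.4, 0.1, -1.0]
finger_gap: 0.0334
grip_force: 40.0
```

```bash
python3 st.py; python3 - <<'E'
from fit import *
s=status.get_state(); R=Ro.from_euler("xyz",s["tcp_rot"]).as_matrix(); x=R[:,0]; P=s["eef_pos"]-.019*R[:,2]
p=eyes.capture("wrist"); save(p,"w9"); C=cloud(p)
u=np.array([.2045,.9789]);w=np.array([-u[1],u[0]]); xu=(C[:,:2]-[.5839,.3722])@u; xw=(C[:,:2]-[.5839,.3722])@w
k=(abs(xu)<.02)&(abs(xw)<.03)&(C[:,2]>.087)&(C[:,2]<.097); S=C[k]; print("contact",len(S),cv2.minAreaRect(S[:,:2].astype(np.float32)),np.percentile(xu[k],[1,99]))
v=C-P; l=v@x; r=np.linalg.norm(v-np.outer(l,x),axis=1); k=(r<.016)&(l>.03)&(l<.07); print("base l",np.percentile(l[k],[50,95,99]),k.sum())
E
```

```text
[0.5725 0.3159 0.1507] q [-0.1039  0.6008 -0.6463  1.5737  0.3975  1.0972 -1.0539]
[[ 0.204   0.979   0.0054]
 [ 0.979  -0.204  -0.0013]
 [-0.0002  0.0055 -1.    ]]
contact 1037 ((0.5841003060340881, 0.37216511368751526), (0.010153239592909813, 0.04341898858547211), 78.22859191894531) [-0.005  0.005]
base l [0.0471 0.0474 0.0475] 898
```

View pics/w9.png

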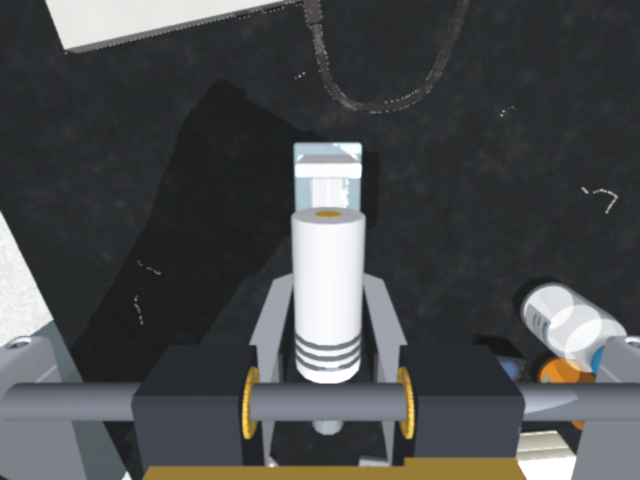

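The cartridge is in line with the contact plate, which shows at (328,165), with about a 5 mm gap ahead of the base. Lowering.

{"name": "play_rows", "arguments": {
  "series": [
    [-1, 0, 0, -0.006, 0, 0, 0],
    [-1, 0, 0, -0.012, 0, 0, 0],
    [-1, 0, 0, -0.015, 0, 0, 0],
    [-1, 0, 0, -0.015, 0, 0, 0],
    [-1, 0, 0, -0.015, 0, 0, 0],
    [-1, 0, 0, -0.012, 0, 0, 0],
    [-1, 0, 0, -0.008, 0, 0, 0],
    [-1, 0, 0, -0.006, 0, 0, 0],
    [-1, 0, 0, -0.004, 0, 0, 0],
    [-1, 0, 0, -0.002, 0, 0, 0],
    [-1, 0, 0, 0, 0, 0, 0],
    [-1, 0, 0, 0, 0, 0, 0]
  ]
}}

```text
clock: 26.65
eef_pos: [0.5722, 0.3165, 0.0555]
tcp_rot: [3.136, 0.0, 1.366]
wrist_force: [0.7, -0.1, -1.0]
finger_gap: 0.033
grip_force: 40.0
```

{"name": "play_rows", "arguments": {
  "series": [
    [-1, 0, 0, -0.001, 0, 0, 0],
    [-1, 0, 0, -0.001, 0, 0, 0],
    [-1, 0, 0, -0.001, 0, 0, 0],
    [-1, 0, 0, -0.0007, 0, 0, 0],
    [-1, 0, 0, 0, 0, 0, 0],
    [-1, 0, 0, 0, 0, 0, 0]
  ]
}}

```text
clock: 27.25
eef_pos: [0.572, 0.3164, 0.0514]
tcp_rot: [3.137, 0.0, 1.366]
wrist_force: [0.6, -0.1, -1.8]
finger_gap: 0.0332
grip_force: 40.0
```

{"name": "play_rows", "arguments": {
  "series": [
    [-1, 0, 0, -0.0006, 0, 0, 0],
    [-1, 0, 0, 0, 0, 0, 0],
    [-1, 0, 0, 0, 0, 0, 0]
  ]
}}

```text
clock: 27.55
eef_pos: [0.5722, 0.3164, 0.051]
tcp_rot: [3.137, 0.0, 1.366]
wrist_force: [0.3, 0.2, 0.1]
finger_gap: 0.0332
grip_force: 40.0
```

{"name": "play_rows", "arguments": {
  "series": [
    [-1, 0, 0, -0.0006, 0, 0, 0],
    [-1, 0, 0, 0, 0, 0, 0],
    [-1, 0, 0, 0, 0, 0, 0]
  ]
}}

```text
clock: 27.85
eef_pos: [0.5724, 0.3165, 0.0507]
tcp_rot: [3.136, -0.0, 1.366]
wrist_force: [-0.0, -0.0, 6.0]
finger_gap: 0.033
grip_force: 40.0
```

{"name": "play_rows", "arguments": {
  "series": [
    [-0.28, 0, 0, 0, 0, 0, 0],
    [-0.24, 0, 0, 0, 0, 0, 0],
    [-0.18, 0, 0, 0, 0, 0, 0],
    [-0.05, 0, 0, 0, 0, 0, 0],
    [0.1, 0, 0, 0, 0, 0, 0],
    [0.2, 0, 0, 0, 0, 0, 0],
    [0.2, 0, 0, 0, 0, 0, 0]
  ]
}}

```text
clock: 28.55
eef_pos: [0.5719, 0.3164, 0.0502]
tcp_rot: [3.137, 0.0, 1.366]
wrist_force: [0.6, -0.5, 0.3]
finger_gap: 0.0563
grip_force: 0.0
```

```bash
python3 - <<'E'
from fit import *
p=fit(["scene","side","wrist"],[.582,.3624,.07],[-.2042,-.9789,0])
E
```

```text
scene 137 base-ish [0.5818 0.3624 0.0734] axis [-0.1713 -0.9794 -0.1065] off deg 6.39071342188743 rms 0.002981800530282468
  tip s None
side 131 base-ish [0.5809 0.3626 0.0721] axis [-0.1886 -0.9819 -0.0193] off deg 1.4347652404967892 rms 0.002335511042451462
  tip s None
wrist 7525 base-ish [0.5822 0.3623 0.0693] axis [-0.2041 -0.979   0.0018] off deg 0.10234866535471819 rms 0.0004923841782624728
  tip s [0.1155 0.1199]
```

Laid level: the fitted base is at (0.582,0.362,0.069) and the axis is within 0.1° of the groove. I'll retreat upward and go behind the slide.

{"name": "play_rows", "arguments": {
  "series": [
    [0.2, 0, 0, 0.004, 0, 0, 0],
    [0.2, 0, 0, 0.01, 0, 0, 0],
    [0.2, 0, 0, 0.02, 0, 0, 0],
    [0.2, 0, 0, 0.025, 0, 0, 0],
    [0.2, 0, 0, 0.025, 0, 0, 0],
    [0.2, 0, 0, 0.02, 0, 0, 0],
    [-1, -0.002, -0.01, 0.006, 0, 0, 0],
    [-1, -0.004, -0.02, 0, 0, 0, 0],
    [-1, -0.005, -0.025, 0, 0, 0, 0],
    [-1, -0.005, -0.025, 0, 0, 0, 0],
    [-1, -0.005, -0.023, 0, 0, 0, 0],
    [-1, -0.003, -0.016, 0, 0, 0, 0],
    [-1, -0.002, -0.009, 0, 0, 0, 0],
    [-1, 0, 0, 0, 0, 0, 0],
    [-1, 0, 0, 0, 0, 0, 0]
  ]
}}

```text
clock: 30.2
eef_pos: [0.546, 0.1888, 0.1603]
tcp_rot: [3.137, 0.0, 1.366]
wrist_force: [0.0, -0.6, -0.0]
finger_gap: 0.0004
grip_force: 0.0
```

```bash
python3 st.py; python3 - <<'E'
from fit import *
p=fit(["wrist"],[.582,.3624,.07],[-.2042,-.9789,0]); C=cloud(p)
u=np.array([.2045,.9789]);w=np.array([-u[1],u[0]]); xu=(C[:,:2]-[.5517,.2168])@u; xw=(C[:,:2]-[.5517,.2168])@w
k=(abs(xu)<.05)&(abs(xw)<.03)&(C[:,2]>.111)&(C[:,2]<.12); S=C[k]; print("slide",len(S),cv2.minAreaRect(S[:,:2].astype(np.float32)) if len(S) else 0)
E
```

```text
[0.546  0.1888 0.1603] q [ 0.1333  0.458  -0.6721  1.7651  0.3308  1.0294 -0.8651]
[[ 0.2031  0.9791  0.0047]
 [ 0.9792 -0.2031 -0.0011]
 [-0.0001  0.0048 -1.    ]]
wrist 4871 base-ish [0.5821 0.3624 0.0695] axis [-0.2045 -0.9789  0.0025] off deg 0.14687451394972437 rms 0.0006314993251975876
  tip s [0.1045 0.1192]
slide 744 ((0.5519323945045471, 0.21660363674163818), (0.012285994365811348, 0.02607630379498005), 78.41712188720703)
```

{"name": "play_rows", "arguments": {
  "series": [
    [-1, 0, 0, -0.008, 0, 0, 0],
    [-1, 0, 0, -0.018, 0, 0, 0],
    [-1, 0, 0, -0.022, 0, 0, 0],
    [-1, 0, 0, -0.018, 0, 0, 0],
    [-1, 0, 0, -0.01, 0, 0, 0],
    [-1, 0, 0, -0.004, 0, 0, 0],
    [-1, 0, 0, 0, 0, 0, 0],
    [-1, 0.0008, 0.0039, 0, 0, 0, 0],
    [-1, 0.0008, 0.0039, 0, 0, 0, 0],
    [-1, 0.0008, 0.0039, 0, 0, 0, 0],
    [-1, 0.0006, 0.0029, 0, 0, 0, 0],
    [-1, 0.0006, 0.0029, 0, 0, 0, 0],
    [-1, 0.0006, 0.0029, 0, 0, 0, 0],
    [-1, 0.0006, 0.0029, 0, 0, 0, 0],
    [-1, 0, 0, 0, 0, 0, 0]
  ]
}}

```text
clock: 31.75
eef_pos: [0.5509, 0.2122, 0.0802]
tcp_rot: [3.137, -0.0, 1.366]
wrist_force: [0.3, -0.6, -0.0]
finger_gap: 0.0002
grip_force: 0.0
```

{"name": "play_rows", "arguments": {
  "series": [
    [-1, 0.0006, 0.0029, 0, 0, 0, 0],
    [-1, 0.0006, 0.0029, 0, 0, 0, 0],
    [-1, 0.0006, 0.0029, 0, 0, 0, 0],
    [-1, 0.0006, 0.0029, 0, 0, 0, 0]
  ]
}}

```text
clock: 32.15
eef_pos: [0.5532, 0.2234, 0.0801]
tcp_rot: [3.137, 0.001, 1.366]
wrist_force: [-0.2, -2.9, -0.2]
finger_gap: 0.0004
grip_force: 1.6
```

```bash
cat > sl.py <<'E'
from fit import *
for n in ("wrist","scene","side"):
    p=eyes.capture(n); C=cloud(p)
    u=np.array([.2045,.9789]);w=np.array([-u[1],u[0]]); xu=(C[:,:2]-[.5517,.2168])@u; xw=(C[:,:2]-[.5517,.2168])@w
    k=(xu>-.02)&(xu<.06)&(abs(xw)<.02)&(C[:,2]>.110)&(C[:,2]<.121); S=C[k]; print(n,"slide",len(S),cv2.minAreaRect(S[:,:2].astype(np.float32)) if len(S) else 0,np.percentile(xu[k],[2,98]) if len(S) else 0)
s=status.get_state();print(s["eef_pos"],s["wrist_force"],s["clock"])
E
python3 sl.py
```

```text
wrist slide 2113 ((0.5546459555625916, 0.2300712764263153), (0.030238062143325806, 0.026045866310596466), 77.21973419189453) [0.0077 0.0283]
scene slide 58 ((0.5528739094734192, 0.2313062995672226), (0.031982433050870895, 0.02948007732629776), 71.42237854003906) [-0.      0.0301]
side slide 30 ((0.5501611828804016, 0.21778054535388947), (0.012859981507062912, 0.02318096160888672), 83.63318634033203) [-0.0056  0.0061]
[0.5532 0.2239 0.0802] [0.4443 0.564  0.5346] 32.3
```

{"name": "play_rows", "arguments": {
  "series": [
    [-1, 0.0003, 0.0015, 0, 0, 0, 0],
    [-1, 0.0003, 0.0015, 0, 0, 0, 0],
    [-1, 0.0002, 0.001, 0, 0, 0, 0]
  ]
}}

```text
clock: 32.6
eef_pos: [0.5539, 0.2272, 0.0802]
tcp_rot: [3.137, 0.001, 1.366]
wrist_force: [-2.5, -4.7, 2.3]
finger_gap: 0.0007
grip_force: 2.2
```

{"name": "play_rows", "arguments": {
  "series": [
    [-1, 0.0002, 0.001, 0, 0, 0, 0],
    [-1, 0.0002, 0.001, 0, 0, 0, 0]
  ]
}}

```text
clock: 32.8
eef_pos: [0.5543, 0.2288, 0.0802]
tcp_rot: [3.137, 0.001, 1.366]
wrist_force: [-5.7, -10.1, 7.1]
finger_gap: 0.0004
grip_force: 5.7
```

{"name": "play_rows", "arguments": {
  "series": [
    [-1, 0.0002, 0.001, 0, 0, 0, 0]
  ]
}}

```text
clock: 32.9
eef_pos: [0.5544, 0.2289, 0.0802]
tcp_rot: [3.137, 0.003, 1.365]
wrist_force: [-7.7, -16.6, 13.5]
finger_gap: 0.0005
grip_force: 8.9
```

{"name": "play_rows", "arguments": {
  "series": [
    [-1, 0.0001, 0.0004, 0, 0, 0, 0],
    [-1, 0, 0, 0, 0, 0, 0],
    [-1, 0, 0, 0, 0, 0, 0]
  ]
}}

```text
clock: 33.2
eef_pos: [0.5544, 0.2288, 0.0802]
tcp_rot: [3.137, 0.004, 1.365]
wrist_force: [-8.2, -14.1, 11.1]
finger_gap: 0.001
grip_force: 7.9
```

```bash
python3 sl.py; python3 - <<'E'
from fit import *
p=fit(["wrist"],[.5831,.3673,.07],[-.2042,-.9789,0]); save(p,"w10")
E
```

```text
wrist slide 2075 ((0.5558612942695618, 0.23581638932228088), (0.029711604118347168, 0.025724714621901512), 78.49540710449219) [0.0136 0.0338]
scene slide 64 ((0.5520222783088684, 0.24229127168655396), (0.03712114319205284, 0.025729067623615265), 25.327381134033203) [0.0045 0.0361]
side slide 32 ((0.5518727898597717, 0.22154337167739868), (0.013406231999397278, 0.024054210633039474), 86.76805114746094) [-0.002   0.0098]
[0.5544 0.2288 0.0802] [ -8.309  -14.667   12.2884] 33.35
wrist 9021 base-ish [0.5832 0.3673 0.0694] axis [-0.204  -0.979   0.0014] off deg 0.08359517714175424 rms 0.0005775905920896331
  tip s [0.105  0.1202]
```

View pics/w10.png

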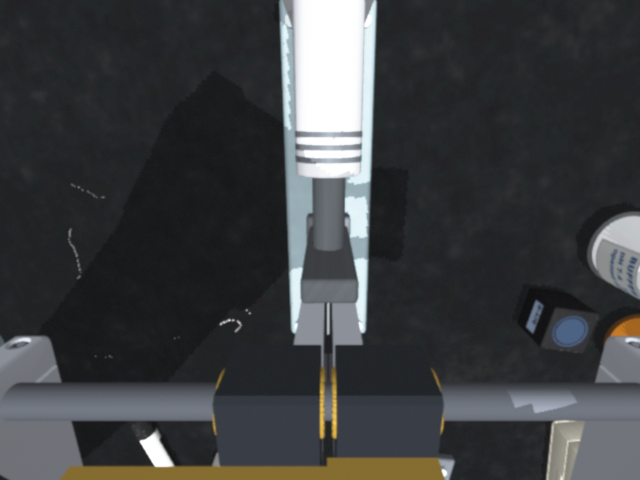

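The view shows the slide plate at (330,270) pressed against the neck end. The cartridge fits with its base at the contact face, and the force rose to a firm stop. Backing off and clearing.

{"name": "play_rows", "arguments": {
  "series": [
    [-1, -0.0006, -0.0029, 0, 0, 0, 0],
    [-1, -0.0012, -0.0059, 0, 0, 0, 0],
    [-1, -0.002, -0.01, 0, 0, 0, 0],
    [-1, -0.003, -0.015, 0, 0, 0, 0],
    [-1, 0, 0, 0.01, 0, 0, 0],
    [-1, 0, 0, 0.025, 0, 0, 0],
    [-1, 0, 0, 0.03, 0, 0, 0],
    [-1, 0, 0, 0.03, 0, 0, 0],
    [-1, 0, 0, 0.03, 0, 0, 0],
    [-1, 0, 0, 0.015, 0, 0, 0],
    [-1, 0, 0, 0, 0, 0, 0],
    [-1, 0, 0, 0, 0, 0, 0]
  ]
}}

```text
clock: 34.6
eef_pos: [0.5477, 0.1966, 0.2196]
tcp_rot: [3.137, 0.001, 1.366]
wrist_force: [0.0, 0.4, -1.0]
finger_gap: 0.0007
grip_force: 0.0
```

```bash
python3 - <<'E'
from fit import *
p=fit(["wrist"],[.5831,.3673,.07],[-.2042,-.9789,0]); C=cloud(p); u=np.array([.2042,.9789]);w=np.array([-u[1],u[0]]); o=np.array([.5831,.3673])
xu=(C[:,:2]-o)@u; xw=(C[:,:2]-o)@w
k=(abs(xw)<.02)&(xu>-.17)&(xu<-.1)&(C[:,2]>.111)&(C[:,2]<.12); print("slide top u from face",np.percentile(xu[k],[1,99]),k.sum(),"want -0.132..-0.120")
k=(abs(xw)<.02)&(xu>-.02)&(xu<.02)&(C[:,2]>.087)&(C[:,2]<.096); print("contact",np.percentile(xu[k],[1,99]) if k.sum() else 0)
s=status.get_state(); print(s["eef_pos"],s["wrist_force"],s["clock"])
q=eyes.capture("side")
for t,h in dict(plug_mid=.0425,petri=0,counter=0,filter_cube=0).items():
    for d in nets.tip_of(q,t)[:1]: print(t,d["conf"],world(q,*d["pixel"],h=h))
E
```

```text
wrist 3113 base-ish [0.583  0.3673 0.0696] axis [-0.2044 -0.9789  0.0006] off deg 0.03709888716031786 rms 0.0006414463758541677
  tip s [0.1052 0.1197]
slide top u from face [-0.132  -0.1201] 511 want -0.132..-0.120
contact [-0.0192  0.0021]
[0.5475 0.1965 0.2191] [-0.4878 -0.4291  0.0793] 34.65
plug_mid 0.82 [ 0.5776 -0.3394  0.0425]
petri 0.61 [ 0.4094 -0.2336 -0.    ]
counter 0.72 [0.432 0.025 0.   ]
filter_cube 0.46 [0.7143 0.1437 0.    ]
```

The slide top spans -0.132 to -0.120 m from the contact face, exactly as it should when seated. The plug and the bystanders haven't moved. Handing in.

```bash
python3 -c "
from bench import job
print(job.hand_in())"
```

```text
the job is handed in; nothing more can be done
None
```

The lamp cartridge was parked on the rest, taken again by its body and laid in the mount, and the slide holds it against the contact plate. I handed the job in at about 35 s; no verdict came back.

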